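# Open a ratchet cup holder

### The arm

A 7-joint arm with a two-finger parallel gripper is mounted at the origin on a cart in front of the work surface, level with it; the furniture and walls round the work are solid. World frame = base frame: x ahead of the robot, y to its left, z up, the work surface at z = 0. Lengths are in m, angles in rad, forces in N, time in s.
With the tool pointing down it reaches from about 0.425 to 0.925 m from the base axis. Payload 6.8 kg.
Tool frame: the origin (TCP) lies on the centre line of the jaws, within the pads' length; the fingertips stand 17 mm ahead of it and the grasp point (between the pads) lies 2 mm behind it (robot.tips_ahead is the distance from the TCP to the fingertips, in m); z points along the fingers, y is the line along which they close (so a half turn about z gives the same grasp; the last joint's range is limited). The gripper opens to 85 mm and grips with 20 to 120 N. Pads are 22 mm wide; open, the fingers measure 114 mm over their backs; the gripper's body (76 mm by 85 mm) begins 54 mm behind the grasp point. The pads swing forward as they close: fully open they stand 13 mm farther back than shut.
Start: joints at [1.03, 0.477, 0.022, 1.555, -0.011, 1.109, -0.083], TCP at [0.283, -0.613, 0.248] pointing down, gripper open.
Joint ranges: [-2.96, 2.96], [-0.34, 2.1], [-1.41, 1.46], [0.24, 2.44], [-1.37, 4.51], [0.17, 1.92], [-2.96, 2.96]. Speed limits (rad/s): [2.39, 2.39, 3.14, 3.14, 3.14, 3.14, 3.14].

### API

Orientations are given as a rotation vector (axis times angle).
In Python, from rig import robot gives the robot as it stands.
- The arm moves only by the tool drive_tool, never from a script. Its argument "steps" is text: rows parted by semicolons, each of 5 numbers parted by spaces: the shift along the world's x, y, z scaled (see below), then the turn about the world's z scaled (see below), then the opening, from 0 (shut) to 1 (fully open). In form: tx ty tz spin grip; .... A call has 1 to 8 rows; each row shifts and turns the commanded pose from where the row before left it; what a row does not reach is not made up. The controller multiplies each number of a shift by 5 cm and each number of a turn by 45 degrees. A row lasts 1/10 s, in which the tool goes at most 50 mm and 8.59 degrees, less where a joint would pass 70% of its speed; a pose out of reach is approached as far as the arm can. A call with a number of a shift or a turn outside -1 to 1 is refused whole. A call with a gripper value outside its range is refused whole. The fingers move at their own pace and stop on an object; "force" is the grip in N (left out, the last holds). Time passes only in rows, so rows that do not move let the fingers close. It gives the time, the measured TCP pose, the force, the opening and the grip force at its end, in the units of the state.
- robot.state(): the state, without advancing time (a new reading comes with each control period).
- robot.grab_frame(name): name is "side" or "top"; returns the picture (480x640x3 uint8, blue, green, red); there is no depth.
- robot.camera_params(name): a dict with "fx", "fy", "cx", "cy" (pixels), "xyz" and "rotation" of the camera in the world. Camera axes: x right, y up, looking along -z (the intrinsics and any distortion apply to the point x, -y, -z); pixel columns grow to the right and rows downward; lengths in m; the calibration is good to about 2 mm. A picture is of the moment at which its call begins. camera_params takes no time and is no camera call.
- robot.sign_off(): hands the job in; it is judged then, once.
Trained networks look in the newest picture that a camera, given by its name, has taken for a name from the list of things; names that differ only in an ending like _2 or _b are one class to them, and where a whole thing is asked for, a point or a joint stands for the part that bears it (a point fixed in the world has none). Each returns a list of dicts, best first, with "confidence" (0 to 1); they miss things now and then, are a little off and sometimes report something else, mostly with a low value. They report only what shows in the picture. A call takes as long as a camera call.
- robot.recognise(camera, target): "rect" ([centre column, centre row, width, height] in pixels, round what is visible of it).
- robot.regions_of(camera, target): "mask" (480x640 bool, what is visible of it) and "rect" ([centre column, centre row, width, height] in pixels, round what is visible of it).
The state is a dict: "time": time; "joint_positions": joint angles; "qd": joint speeds; "tau": joint torques, N m; "eef_pos": TCP position; "orientation": TCP orientation; "contact_force": force on the tool from outside, world axes, zero at the start; "ft_torque": the same for the moment, N m; "grip_width": opening from 0.0 (shut) to 1.0 (fully open); "grasp_force": force on a finger pad.
Only numpy, scipy, OpenCV 4.12 (cv2) and the standard library are available. Lean on these libraries where they do the work, as an engineer would, in place of code of your own. Each camera call takes 0.05 s, during which the arm holds its last target. There are 200 camera calls.

### The job

Make room in the cup holder: press the orange release lever down with closed fingertips and, keeping it pressed, push the upright plate so that the sliding jaw runs back along its bar, away from the cups, all the way to the end stop; then let go and move clear. Only press and push, on the lever and the ribbed side of the plate: do not pinch anything, keep off the black hood behind the plate, and leave the cups, the shaker and the timer where they stand.

Things in the scene. Friction and masses are not known exactly. Their poses are not given: they have to be found in the camera images.
- rack: Fixed cup holder: pale wooden base 126 x 440 x 8 mm (x, y, z), origin at the centre of its underside; y points from the cups to the end stop. Upright end plate, 60 mm tall, at y = -208 mm; toothed steel bar, 16 mm wide, along x = -45 mm, tooth tops 55 mm above the table; 64 mm tall end stop at y = +205 mm. Two cups stand between end plate and sliding jaw.
- jaw (a joint): Aluminium sliding jaw along the bar, m: 0 = nearest the cups, 0.16 = fully back at the end stop; grows along rack +y. Starts between 0 and 0.05. About 3 N of friction: it stays where it is left. With the lever up, the ratchet lets it move towards the cups but blocks it within 8 mm towards the end stop.
- lever (a joint): Orange release lever, rad: 0 = up, pawl in the teeth (up to 0.2 if the pawl rests on a tooth); 0.27 = pressed to its stop; from about 0.21 the jaw is free both ways. Springs back when let go: at the pad's middle about 2 N to begin, 6 N to go fully down (about 9 mm).
- lever_pad (a point): Centre of the top of the lever's orange press pad, 28 mm wide (x) and 36 mm long (y), 78 mm above the table with the lever up. Moves with jaw and lever. Its x axis is that of the rack; its y and z axes tilt with the lever. The pad lies in front of the plate's ribbed face and reaches 40 mm from it towards the cups. The lever turns about a pin along x, 34 mm from the pad's centre along rack +y and 58 mm above the table.
- push_face (a point): Centre of the ribbed face of the jaw's upright push plate. The face looks along rack -y (to the cups); plate 60 mm wide (x), 8 mm thick, 86 to 110 mm above the table (this point at 98 mm). Moves with the jaw, axes as the rack's. Pushing it along +y slides the jaw back. The press pad lies just in front of and below it. The jaw's low cup-side plate, top at 54 mm, is 51 mm off along -y.
- hood_top (a point): Centre of the top of the black plastic hood on the jaw, right behind the push plate and over the pawl: 36 mm wide (x), 41 mm long (y), top 90 mm above the table. Moves with the jaw; axes as the rack's. Not to be touched.
- stop_face (a point): Fixed point on the end stop's face on the bar, 40 mm above the table, where the jaw ends its travel.
- cup_a_mid (a point): Steel prep cup, 70 mm round, 45 mm tall, the one beside the end plate; point at its centre half-way up. Loose, leave alone.
- cup_b_mid (a point): Steel prep cup, 70 mm round, 38 mm tall, the one beside the jaw; point at its centre half-way up. Loose, leave alone.
- cup_c_mid (a point): Spare prep cup, 66 mm round, 50 mm tall, standing on the table beyond the holder; point at its centre half-way up. Loose, leave alone.
- shaker_mid (a point): Shaker with a domed top, 62 mm round, 96 mm tall, on the table beyond the holder; point at its centre half-way up. Loose, leave alone.
- timer_mid (a point): Kitchen timer, 66 x 66 x 23 mm, lying on the table on the robot's side of the holder; point at its centre half-way up. Loose, leave alone.

How it is judged:
By the outcome, as a careful person would: the job done as asked, in the order asked, and still so for the second after the job is handed in, with the robot touching nothing.
It also fails if it takes over 32 s, if anything falls off the work surface, if the arm or the gripper's body presses on something with over 40 N, if the wrist force passes 120 N, or if a joint passes its speed limit or range.

## Working session

There is one attempt and no reset: what is moved stays moved. The work goes in short steps, Python scripts to look and compute and a tool call to move; the robot and the scene stay as the last step left them, time stands still between calls to the robot, and variables do not carry over. Pictures are saved under pics/ and viewed, at most 10 in all, crops included, and the job is handed in when it is done.

Besides the shell and the picture viewer there is one more tool, called after "Emit:" by a JSON object that holds its "op" and its "data". drive_tool: Moves the arm, as the interface text tells. Shifts and turns lie within -1 to 1; 1 stands for 5 cm of shift or 45 degrees of turn. Its arguments: {"type":"object","properties":{"steps":{"type":"string"},"force":{"type":"number"}},"required":["steps"]}

```bash
mkdir -p pics
cat > h.py <<'E'
import numpy as np, cv2
from rig import robot
def ray(cam,u,v):
    p=robot.camera_params(cam); R=np.array(p["rotation"]); 
    if R.shape!=(3,3): R=cv2.Rodrigues(R.astype(float))[0]
    d=R@np.array([(u-p["cx"])/p["fx"],-(v-p["cy"])/p["fy"],-1.0]); return np.array(p["xyz"]),d
def at_z(cam,u,v,z):
    o,d=ray(cam,u,v); return o+d*(z-o[2])/d[2]
def proj(cam,P):
    p=robot.camera_params(cam); R=np.array(p["rotation"])
    if R.shape!=(3,3): R=cv2.Rodrigues(R.astype(float))[0]
    c=R.T@(np.array(P)-np.array(p["xyz"])); return p["cx"]+p["fx"]*c[0]/-c[2], p["cy"]-p["fy"]*c[1]/-c[2]
E
python3 - <<'E'
from h import *
for c in ("top","side"):
    cv2.imwrite(f"pics/{c}0.png",robot.grab_frame(c)); print(c,robot.camera_params(c))
    for n in ("rack","jaw","lever","lever_pad","push_face","hood_top","cup_a_mid","shaker_mid","timer_mid"):
        print(n,[(np.round(d["rect"],1).tolist(),round(d["confidence"],2)) for d in robot.recognise(c,n)[:3]])
print(robot.state())
E
```

```text
top {'fx': 535.9595903561433, 'fy': 535.9595903561433, 'cx': 321.35380489246876, 'cy': 228.84391962036364, 'xyz': array([0.45039413, 0.0132265 , 0.9447556 ]), 'rotation': array([ 0.09984173, -0.12222078, -1.55938369])}
rack [([329.5, 247.7, 271.8, 130.6], 0.89)]
jaw [([325.0, 249.7, 62.0, 83.2], 0.65)]
lever [([337.4, 269.6, 24.0, 21.1], 0.62), ([325.6, 249.1, 62.2, 83.2], 0.36), ([253.2, 185.1, 39.8, 35.4], 0.21)]
lever_pad [([337.4, 272.6, 23.9, 22.2], 0.79)]
push_face [([325.5, 249.3, 55.3, 83.3], 0.77), ([336.3, 268.9, 24.0, 23.7], 0.35)]
hood_top [([322.6, 251.5, 66.1, 83.6], 0.67), ([338.0, 272.5, 22.7, 21.8], 0.44)]
cup_a_mid [([421.2, 212.7, 44.2, 40.4], 0.7)]
shaker_mid [([335.3, 175.4, 41.6, 49.1], 0.81)]
timer_mid [([392.6, 319.1, 45.1, 39.9], 0.78)]
side {'fx': 565.4575023310437, 'fy': 565.4575023310437, 'cx': 320.51957062242394, 'cy': 248.40327329174752, 'xyz': array([0.12267849, 0.69800407, 0.60667677]), 'rotation': array([ 0.36962589, -1.30425244, -2.3098236 ])}
rack [([310.4, 306.1, 142.6, 175.8], 0.61)]
jaw [([328.6, 288.2, 68.0, 65.2], 0.65)]
lever [([337.6, 292.0, 
[... 368 characters left out ...]
array([ 1.02990606,  0.47696299,  0.02242413,  1.555399  , -0.01149764,
        1.10928933, -0.08310902]), 'qd': array([-1.23599517e-03,  2.37881484e-03, -7.07814776e-04, -2.82997385e-05,
       -3.10425691e-04,  3.98637126e-04,  7.21420746e-04]), 'tau': array([-9.56641588e-05, -5.96335208e+01,  1.60603702e+00, -2.81546044e+01,
        1.23960944e-02,  1.71122338e-03,  1.32942506e-05]), 'eef_pos': array([ 0.2831002 , -0.612788  ,  0.24833364]), 'orientation': array([3.06827565e+00, 6.74440278e-01, 3.44008652e-05]), 'contact_force': array([-0.50777929,  0.01218767, -0.49054246]), 'ft_torque': array([-0.00386662, -0.00229087,  0.04162459]), 'grasp_force': 0.0, 'grip_width': 0.9978418641435478}
```

View pics/top0.png

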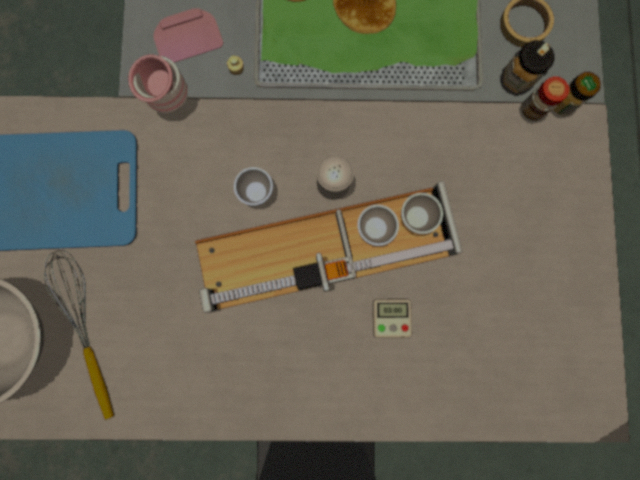

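View pics/side0.png

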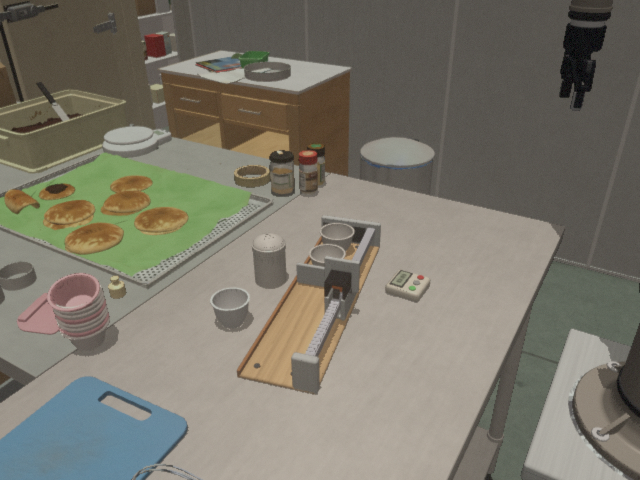

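The top view shows the rack running from the end plate at (448,218) to the end stop at (207,300). The orange pad is at (338,270), the plate at (323,272) and the hood at (308,276). The side view shows the plate's back and the hood at (338,285). Next I'll zoom in on the top view.

Run:
```python
from h import *
im=cv2.imread("pics/top0.png")
c=im[175:325,190:390] 
cv2.imwrite("pics/c0.png",cv2.resize(im[170:320,260:460],None,fx=4,fy=4,interpolation=cv2.INTER_CUBIC))
pts={"base far-left corner":(197,241,.008),"base right top":(437,190,.008),"stop":(207,300,.064),"endplate top":(438,185,.06),"endplate bot":(457,252,.06),"pad":(338,270,.078),"plate":(323,272,.11),"timer":(392.6,319,.02),"shaker":(335,175,.09),"hood":(308,276,.09)}
for k,(u,v,z) in pts.items(): print(k,at_z("top",u,v,z).round(4))
```

```text
base far-left corner [0.5603 0.2183 0.008 ]
base right top [ 0.6562 -0.2061  0.008 ]
stop [0.4575 0.186  0.064 ]
endplate top [ 0.6534 -0.1959  0.06  ]
endplate bot [ 0.5398 -0.2249  0.06  ]
pad [ 0.507  -0.0261  0.078 ]
plate [ 0.5016 -0.0013  0.11  ]
timer [ 0.4281 -0.1222  0.02  ]
shaker [ 0.6614 -0.0202  0.09  ]
hood [0.4963 0.0221 0.09  ]
```

View pics/c0.png

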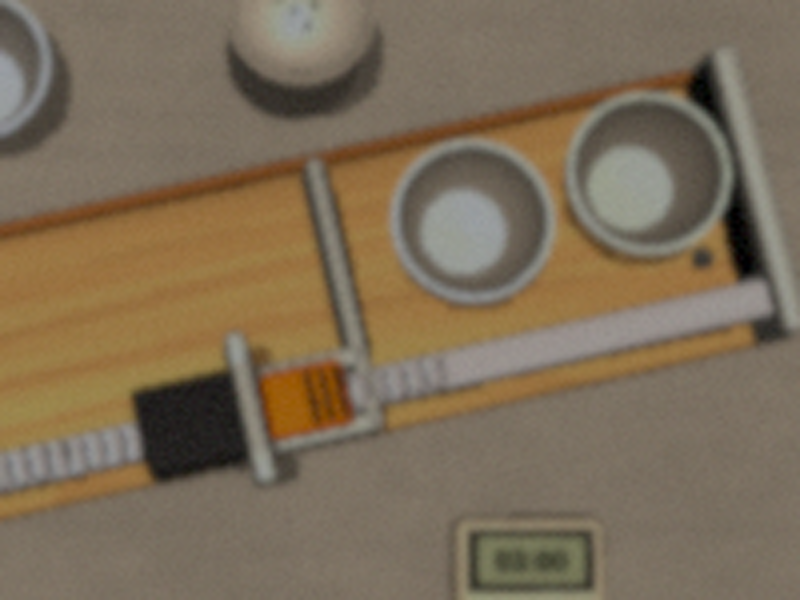

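The crop shows the plate's top edge from (237,340) to (265,478), the pad's front corners at about (345,362) and (355,425), and the hood behind the plate. I'll fit the rack pose and jaw position from these points.

```bash
cat > fit.py <<'E'
from h import *
from scipy.optimize import least_squares
C=lambda u,v:(260+u/4,170+v/4)
# (x, y_fixed, y_on_jaw?, z) mm, pixel
P=[((63,220,0,8),(197,241)),((63,-208,0,60),C(722,52)),((-63,-208,0,60),C(792,328)),
((-15,4,1,110),C(237,338)),((-75,4,1,110),C(265,480)),((-31,-40,1,78),C(346,362)),((-59,-40,1,78),C(355,426)),
((-27,49,1,90),C(135,393)),((-63,49,1,90),C(157,478)),((-45,-203,0,55),C(768,298)),((-45,200,0,55),(212.5,297))]
def W(q,x,y,z):
    c,s=np.cos(q[2]),np.sin(q[2]); return np.array([q[0]+c*x-s*y,q[1]+s*x+c*y,z])
def res(q):
    r=[]
    for (x,y,j,z),px in P:
        r+=list(np.array(proj("top",W(q,x/1e3,y/1e3+j*q[3],z/1e3)))-px)
    return r
s=least_squares(res,[.55,0,.22,0],loss="soft_l1"); q=s.x
if __name__=="__main__":
    print("q",q.round(4),"yaw",np.degrees(q[2])); print(np.round(s.fun.reshape(-1,2) if s.fun.size==22 else s.fun,1))
    print("face",W(q,-.045,q[3],.098)); print("pad",W(q,-.045,q[3]-.022,.078)); print("rack y",-np.sin(q[2]),np.cos(q[2]))
    print("hood side px",proj("side",W(q,-.045,q[3]+.0285,.09)),"stop top",proj("side",W(q,-.045,.205,.064)),"plate top side",proj("side",W(q,-.015,q[3]+.008,.11)),proj("side",W(q,-.075,q[3]+.008,.11)))
E
python3 fit.py
```

```text
q [ 0.5498 -0.01    0.2274  0.0157] yaw 13.027101359553033
[[-0.1 -0.7]
 [-1.  -0.6]
 [ 0.2  2.7]
 [-0.7 -1.2]
 [ 0.8  1. ]
 [ 0.5 -1.5]
 [ 2.2 -0.6]
 [-1.2 -0.3]
 [-1.9  0.7]
 [-0.1  0.7]
 [ 2.6  1. ]]
face [ 0.50237909 -0.00489107  0.098     ]
pad [ 0.50733815 -0.02632487  0.078     ]
rack y -0.2254119139544953 0.9742635521497103
hood side px (np.float64(338.70544366629514), np.float64(276.48083573386714)) stop top (np.float64(307.09458330921643), np.float64(351.43279648349755)) plate top side (np.float64(324.9458238816511), np.float64(256.96739414987593)) (np.float64(359.9278787911786), np.float64(262.65647367232566))
```

Emit:
{"op": "drive_tool", "data": {"steps": "0 0.8 0 0.19 0; 0 0.8 0 0.19 0; 0 0.8 0 0.19 0; 0 0.8 0 0.19 0; 0 0.8 0 0.19 0; 0 0.8 0 0.19 0; 0 0 0 0.19 0; 0 0 0 0.19 0", "force": 60}}

```text
time: 1.8
eef_pos: [0.2833, -0.3717, 0.2488]
orientation: [2.149, 2.291, -0.001]
contact_force: [-0.0, 0.2, -0.1]
grip_width: 0.005
grasp_force: 0.0
```

Emit:
{"op": "drive_tool", "data": {"steps": "0.55 0.82 0 0.104 0; 0.55 0.82 0 0.104 0; 0.55 0.82 0 0 0; 0.55 0.82 0 0 0; 0.55 0.82 0 0 0; 0.55 0.82 0 0 0; 0.55 0.82 0 0 0; 0.55 0.82 0 0 0"}}

```text
time: 2.6
eef_pos: [0.504, -0.0432, 0.2487]
orientation: [1.965, 2.45, 0.0]
contact_force: [0.7, -0.3, -0.0]
grip_width: 0.0
grasp_force: 0.0
```

Emit:
{"op": "drive_tool", "data": {"steps": "0.09 0.3 -0.4 0 0; 0 0 -0.8 0 0; 0 0 -0.6 0 0; 0 0 0 0 0; 0 0 0 0 0"}}

```text
time: 3.1
eef_pos: [0.5078, -0.0297, 0.1588]
orientation: [-1.965, -2.451, 0.0]
contact_force: [1.1, 0.1, 0.4]
grip_width: -0.0
grasp_force: 0.0
```

Run:
```python
from h import *
a=robot.grab_frame("top"); b=robot.grab_frame("side")
k=dict(fx=4,fy=4,interpolation=cv2.INTER_CUBIC)
cv2.imwrite("pics/n1.png",np.hstack([cv2.resize(a[200:340,270:370],None,**k),cv2.resize(b[190:330,285:385],None,**k)]))
s=robot.state(); print(s["time"],s["eef_pos"],s["orientation"],s["grip_width"])
```

```text
3.2 [ 0.50891206 -0.02980617  0.16012199] [1.9642466  2.44870254 0.00283539] -0.0026577876078071813
```

View pics/n1.png

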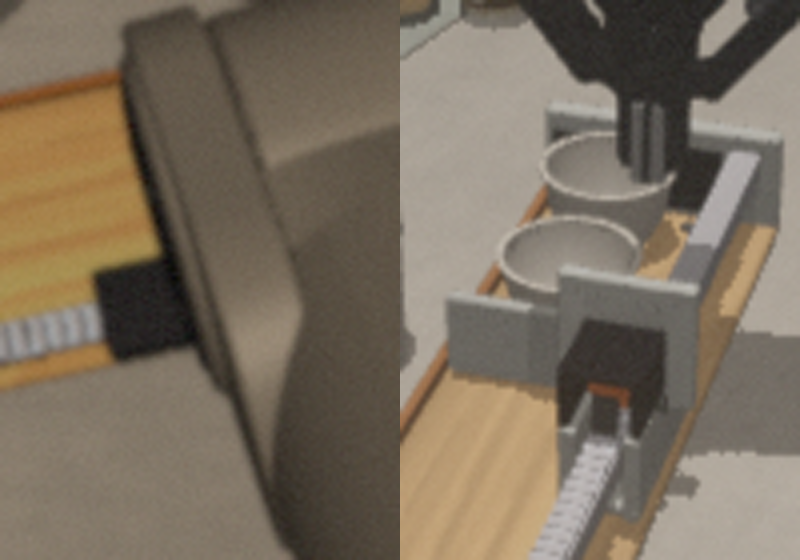

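The side view shows the closed fingertips at about (645,178) in the crop, above the cup side of the plate. The plate edges match the fit to within about 1 px. Next I'll descend to just above the pad.

Emit:
{"op": "drive_tool", "data": {"steps": "0 0 -0.5 0 0; 0 0 -0.4 0 0; 0 0 -0.28 0 0; 0 0 0 0 0; 0 0 0 0 0"}}

```text
time: 3.7
eef_pos: [0.5084, -0.0298, 0.1003]
orientation: [1.965, 2.45, 0.001]
contact_force: [-0.3, 0.5, 0.3]
grip_width: 0.002
grasp_force: 0.0
```

Emit:
{"op": "drive_tool", "data": {"steps": "0 0 -0.04 0 0; 0 0 -0.04 0 0; 0 0 -0.04 0 0; 0 0 0 0 0; 0 0 0 0 0"}}

```text
time: 4.2
eef_pos: [0.5076, -0.0298, 0.0933]
orientation: [-1.965, -2.451, 0.0]
contact_force: [-0.5, -1.3, -0.9]
grip_width: 0.0
grasp_force: 0.0
```

Emit:
{"op": "drive_tool", "data": {"steps": "0 0 -0.04 0 0; 0 0 0 0 0; 0 0 0 0 0"}}

```text
time: 4.5
eef_pos: [0.5075, -0.0298, 0.0912]
orientation: [-1.965, -2.451, 0.0]
contact_force: [-0.9, 0.4, -0.0]
grip_width: 0.001
grasp_force: 0.0
```

Emit:
{"op": "drive_tool", "data": {"steps": "0 0 -0.03 0 0; 0 0 0 0 0; 0 0 0 0 0"}}

```text
time: 4.8
eef_pos: [0.5078, -0.0299, 0.09]
orientation: [1.965, 2.451, 0.0]
contact_force: [-0.9, -1.5, 4.6]
grip_width: -0.001
grasp_force: 2.1
```

Emit:
{"op": "drive_tool", "data": {"steps": "0 0 -0.02 0 0; 0 0 0 0 0; 0 0 0 0 0"}}

```text
time: 5.1
eef_pos: [0.5079, -0.0303, 0.089]
orientation: [1.965, 2.45, -0.0]
contact_force: [-1.3, -2.9, 5.4]
grip_width: 0.001
grasp_force: 2.8
```

Emit:
{"op": "drive_tool", "data": {"steps": "0 0 -0.02 0 0; 0 0 0 0 0; 0 0 0 0 0"}}

```text
time: 5.4
eef_pos: [0.5079, -0.0304, 0.088]
orientation: [1.965, 2.45, -0.0]
contact_force: [-1.4, -3.9, 5.5]
grip_width: -0.005
grasp_force: 3.0
```

Emit:
{"op": "drive_tool", "data": {"steps": "0 0 -0.02 0 0; 0 0 0 0 0; 0 0 0 0 0"}}

```text
time: 5.7
eef_pos: [0.5079, -0.0304, 0.087]
orientation: [1.965, 2.45, -0.0]
contact_force: [-0.8, -3.4, 5.4]
grip_width: -0.006
grasp_force: 3.1
```

Emit:
{"op": "drive_tool", "data": {"steps": "0 0 -0.02 0 0; 0 0 0 0 0; 0 0 0 0 0"}}

```text
time: 6.0
eef_pos: [0.5079, -0.0304, 0.086]
orientation: [1.965, 2.45, -0.0]
contact_force: [0.6, -3.2, 7.4]
grip_width: -0.003
grasp_force: 3.3
```

Emit:
{"op": "drive_tool", "data": {"steps": "0 0 -0.02 0 0; 0 0 0 0 0; 0 0 0 0 0"}}

```text
time: 6.3
eef_pos: [0.5081, -0.0304, 0.0856]
orientation: [1.965, 2.449, -0.001]
contact_force: [-2.4, -2.0, 12.2]
grip_width: 0.004
grasp_force: 6.0
```

Emit:
{"op": "drive_tool", "data": {"steps": "0 0 -0.02 0 0; 0 0 0 0 0; 0 0 0 0 0"}}

```text
time: 6.6
eef_pos: [0.5082, -0.0305, 0.0852]
orientation: [1.965, 2.449, -0.001]
contact_force: [-3.8, -3.9, 19.7]
grip_width: 0.001
grasp_force: 9.6
```

Emit:
{"op": "drive_tool", "data": {"steps": "0 0 0.01 0 0; -0.0112 0.0487 0.014 0 0; -0.0112 0.0487 0.014 0 0; 0 0 0 0 0"}}

```text
time: 7.0
eef_pos: [0.5067, -0.0252, 0.0861]
orientation: [1.965, 2.45, -0.0]
contact_force: [-0.7, -3.2, 5.2]
grip_width: 0.001
grasp_force: 3.0
```

Emit:
{"op": "drive_tool", "data": {"steps": "-0.0112 0.0487 0.014 0 0; -0.0112 0.0487 0.014 0 0; 0 0 0 0 0"}}

```text
time: 7.3
eef_pos: [0.5055, -0.0203, 0.0874]
orientation: [1.965, 2.45, -0.0]
contact_force: [-0.7, -2.6, 4.5]
grip_width: 0.001
grasp_force: 2.8
```

Emit:
{"op": "drive_tool", "data": {"steps": "0 0 -0.03 0 0; 0 0 0 0 0; 0 0 0 0 0"}}

```text
time: 7.6
eef_pos: [0.5056, -0.0206, 0.0859]
orientation: [1.965, 2.45, -0.0]
contact_force: [-1.3, -2.6, 6.8]
grip_width: 0.002
grasp_force: 3.4
```

Emit:
{"op": "drive_tool", "data": {"steps": "-0.0067 0.0292 0 0 0; 0 0 0 0 0"}}

```text
time: 7.8
eef_pos: [0.5052, -0.0191, 0.0859]
orientation: [1.965, 2.45, -0.0]
contact_force: [-1.3, -2.0, 6.3]
grip_width: -0.004
grasp_force: 3.3
```

Run:
```python
from h import *
b=robot.grab_frame("side"); k=dict(fx=6,fy=6,interpolation=cv2.INTER_CUBIC)
cv2.imwrite("pics/n2.png",cv2.resize(b[220:320,285:400],None,**k))
```

```text
(no output)
```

View pics/n2.png

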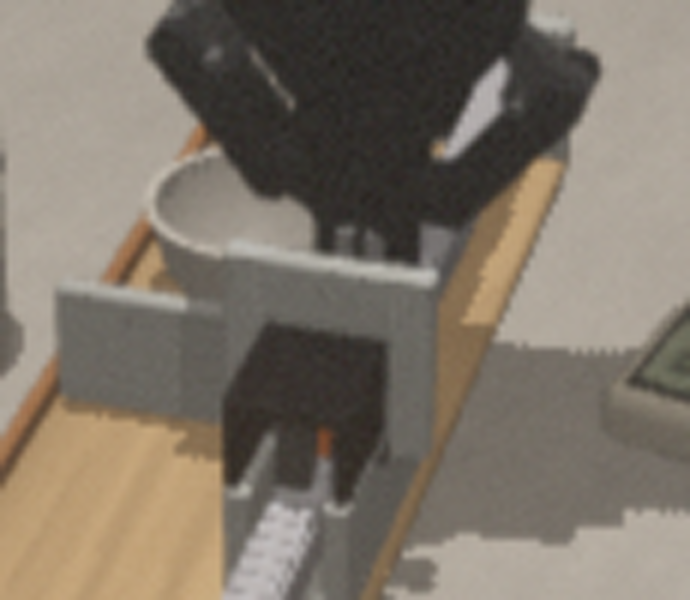

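The side view shows the plate's top-left corner at about (323,261), previously (325,257). The jaw has been dragged a few mm by friction on the pad, and the fingers are still short of the plate. I'll lift straight off, measure the jaw's new position, and press again right next to the plate.

Emit:
{"op": "drive_tool", "data": {"steps": "0 0 0.15 0 0; 0 0 0.25 0 0; 0 0 0 0 0; 0 0 0 0 0"}}

```text
time: 8.25
eef_pos: [0.5052, -0.0185, 0.106]
orientation: [1.965, 2.451, 0.001]
contact_force: [-0.1, -0.1, -0.3]
grip_width: 0.002
grasp_force: 0.0
```

Run:
```python
from fit import *
b=robot.grab_frame("side"); a=cv2.imread("pics/side0.png")
# track plate/hood back between start and now, fit jaw shift
t=a[262:300,323:352]; r=cv2.matchTemplate(b[245:325,305:370],t,cv2.TM_CCOEFF_NORMED)
_,m,_,l=cv2.minMaxLoc(r); i=r[l[1]-1:l[1]+2,l[0]]; j=r[l[1],l[0]-1:l[0]+2]
sub=lambda p:(p[0]-p[2])/(2*(p[0]-2*p[1]+p[2]))
print("shift px",l[0]+305-323+sub(j),l[1]+245-262+sub(i),m)
p0=np.array(proj("side",W(q,-.045,q[3]+.02,.09)))
for d in (.004,.006,.008,.01,.012,.014,.016): print(d,(np.array(proj("side",W(q,-.045,q[3]+.02+d,.09)))-p0).round(2))
s=robot.state(); e=s["eef_pos"]; f=W(q,-.045,q[3],.098); n=np.array([-np.sin(q[2]),np.cos(q[2])])
print(s["time"],e,"dist to original face",(f[:2]-e[:2])@n, s["contact_force"])
k=dict(fx=6,fy=6,interpolation=cv2.INTER_CUBIC)
cv2.imwrite("pics/n3.png",cv2.resize(b[220:320,285:400],None,**k))
```

```text
shift px -2.2008867 4.148174 0.9453902840614319
0.004 [-0.68  1.28]
0.006 [-1.01  1.93]
0.008 [-1.36  2.58]
0.01 [-1.7   3.23]
0.012 [-2.04  3.88]
0.014 [-2.38  4.54]
0.016 [-2.73  5.19]
8.3 [ 0.50489553 -0.01862322  0.10564241] dist to original face 0.0139459736779851 [ 0.51173021 -0.28758737 -0.19283597]
```

View pics/n3.png

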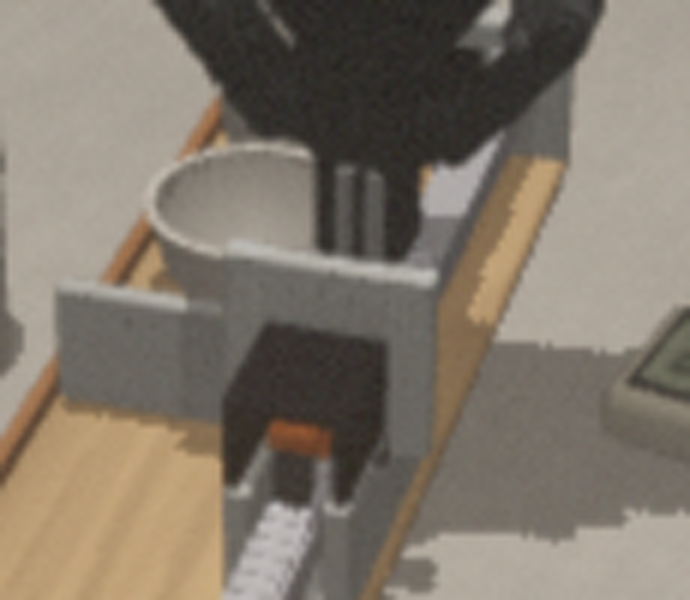

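The jaw moved about 12.7 mm, so the plate is now about 27 mm ahead of the TCP, leaving roughly a 15 mm gap to the fingers. I'll close that gap above the pad, then press.

Emit:
{"op": "drive_tool", "data": {"steps": "-0.02 0.088 0 0 0; -0.02 0.088 0 0 0; -0.02 0.088 0 0 0; 0 0 0 0 0; 0 0 0 0 0"}}

```text
time: 8.8
eef_pos: [0.502, -0.0051, 0.1055]
orientation: [-1.964, -2.452, 0.0]
contact_force: [0.2, 0.4, 0.1]
grip_width: 0.0
grasp_force: 0.0
```

Emit:
{"op": "drive_tool", "data": {"steps": "-0.0045 0.0195 0 0 0; 0 0 0 0 0; 0 0 0 0 0"}}

```text
time: 9.1
eef_pos: [0.5018, -0.0045, 0.1056]
orientation: [1.965, 2.451, 0.0]
contact_force: [0.3, -0.4, 0.1]
grip_width: 0.002
grasp_force: 0.0
```

Emit:
{"op": "drive_tool", "data": {"steps": "0 0 -0.12 0 0; 0 0 -0.1 0 0; 0 0 -0.06 0 0; 0 0 0 0 0; 0 0 0 0 0"}}

```text
time: 9.6
eef_pos: [0.5021, -0.0053, 0.0916]
orientation: [1.966, 2.45, -0.001]
contact_force: [-0.6, -3.7, 5.1]
grip_width: 0.001
grasp_force: 2.8
```

Emit:
{"op": "drive_tool", "data": {"steps": "0 0 -0.03 0 0; 0 0 0 0 0; 0 0 0 0 0"}}

```text
time: 9.9
eef_pos: [0.5021, -0.0054, 0.0904]
orientation: [1.966, 2.449, -0.001]
contact_force: [-2.1, -3.0, 7.9]
grip_width: 0.002
grasp_force: 4.2
```

Emit:
{"op": "drive_tool", "data": {"steps": "0 0 -0.02 0 0; 0 0 0 0 0; 0 0 0 0 0"}}

```text
time: 10.2
eef_pos: [0.5022, -0.0055, 0.0895]
orientation: [1.966, 2.449, -0.001]
contact_force: [-1.1, -3.5, 8.2]
grip_width: -0.0
grasp_force: 4.6
```

Emit:
{"op": "drive_tool", "data": {"steps": "0 0 -0.02 0 0; 0 0 0 0 0; 0 0 0 0 0"}}

```text
time: 10.5
eef_pos: [0.5022, -0.0055, 0.0887]
orientation: [1.965, 2.449, -0.002]
contact_force: [-2.6, -2.5, 11.0]
grip_width: -0.001
grasp_force: 5.9
```

Emit:
{"op": "drive_tool", "data": {"steps": "0 0 -0.02 0 0; 0 0 0 0 0; 0 0 0 0 0"}}

```text
time: 10.8
eef_pos: [0.5023, -0.0055, 0.0884]
orientation: [1.965, 2.449, -0.002]
contact_force: [-4.9, -3.8, 19.6]
grip_width: -0.0
grasp_force: 9.8
```

The lever is on its stop (TCP z about 0.0886). Now I'll push back along rack +y while watching the force.

Emit:
{"op": "drive_tool", "data": {"steps": "-0.027 0.117 0.006 0 0; -0.027 0.117 0 0 0; -0.027 0.117 0 0 0; -0.027 0.117 0 0 0"}}

```text
time: 11.2
eef_pos: [0.4967, 0.0179, 0.0884]
orientation: [1.966, 2.448, -0.003]
contact_force: [-4.6, -4.1, 17.7]
grip_width: -0.0
grasp_force: 9.1
```

```bash
cat > gap.py <<'E'
from fit import *
b=robot.grab_frame("side"); a=cv2.imread("pics/side0.png"); g=lambda d:np.array(proj("side",W(q,-.045,q[3]+.02+d,.09)))
best=None
for d in np.arange(0,.16,.0005):
    sc=np.linalg.norm(a.shape) and 1
    # scale change of template with distance
    o=np.array(robot.camera_params("side")["xyz"]); k=np.linalg.norm(W(q,-.045,q[3]+.02,.09)-o)/np.linalg.norm(W(q,-.045,q[3]+.02+d,.09)-o)
    p0,p1=g(0),g(d)
    M=np.array([[k,0,p1[0]-k*p0[0]],[0,k,p1[1]-k*p0[1]]])
    w=cv2.warpAffine(a,M,(640,480)); x0,y0=p1-np.array([16,16])*k; x1,y1=p1+np.array([16,22])*k
    sl=np.s_[int(y0):int(y1),int(x0):int(x1)]
    r=cv2.matchTemplate(b[sl],w[sl],cv2.TM_CCOEFF_NORMED)[0,0]
    if best is None or r>best[0]: best=(r,d)
s=robot.state(); e=s["eef_pos"]; n=np.array([-np.sin(q[2]),np.cos(q[2])])
f=W(q,-.045,q[3]+best[1],.098)
print("score,jaw shift",best,"TCP to face",(f[:2]-e[:2])@n,"lateral",(e[:2]-f[:2])@np.array([n[1],-n[0]]),s["time"],s["contact_force"].round(1))
E
python3 gap.py
```

```text
score,jaw shift (np.float32(0.82700366), np.float64(0.042)) TCP to face 0.017196113563831914 lateral -0.00037895328256794725 11.25 [-5.  -3.4 17.1]
```

The TCP is still about 17 mm from the face, so the fingers are dragging the jaw by the pad with a gap of about 5 mm to the plate. To push properly on the plate, I'll lift off and come down next to it. There I'll press lightly while the pawl still blocks the jaw, slide onto the plate, and then press fully.

Emit:
{"op": "drive_tool", "data": {"steps": "0 0 0.16 0 0; 0 0 0.16 0 0; -0.021 0.09 0 0 0; 0 0 0 0 0; 0 0 0 0 0"}}

```text
time: 11.75
eef_pos: [0.4951, 0.0236, 0.103]
orientation: [-1.965, -2.451, 0.001]
contact_force: [-0.7, 0.1, -0.4]
grip_width: 0.001
grasp_force: 0.0
```

```bash
python3 gap.py
```

```text
score,jaw shift (np.float32(0.8320488), np.float64(0.042)) TCP to face 0.012649148044102323 lateral -0.0007549889883614035 11.8 [ 0.2 -0.5  0.3]
```

Emit:
{"op": "drive_tool", "data": {"steps": "0 0 -0.1 0 0; 0 0 -0.06 0 0; 0 0 0 0 0; 0 0 0 0 0"}}

```text
time: 12.2
eef_pos: [0.4952, 0.0235, 0.0951]
orientation: [-1.965, -2.451, 0.001]
contact_force: [-0.0, 0.1, -1.0]
grip_width: 0.002
grasp_force: 0.0
```

Emit:
{"op": "drive_tool", "data": {"steps": "0 0 -0.03 0 0; -0.0045 0.0195 0 0 0; 0 0 0 0 0"}}

```text
time: 12.5
eef_pos: [0.4951, 0.0243, 0.0939]
orientation: [1.965, 2.451, -0.0]
contact_force: [0.2, -0.9, -0.5]
grip_width: 0.002
grasp_force: 0.6
```

Emit:
{"op": "drive_tool", "data": {"steps": "-0.0045 0.0195 -0.01 0 0; -0.0045 0.0195 0 0 0; 0 0 0 0 0"}}

```text
time: 12.8
eef_pos: [0.4948, 0.0262, 0.0935]
orientation: [1.965, 2.451, -0.0]
contact_force: [-0.1, -2.8, 2.2]
grip_width: -0.001
grasp_force: 3.9
```

Emit:
{"op": "drive_tool", "data": {"steps": "-0.0045 0.0195 0 0 0; -0.0045 0.0195 0 0 0; 0 0 0 0 0"}}

```text
time: 13.1
eef_pos: [0.4942, 0.0286, 0.0935]
orientation: [1.965, 2.451, 0.0]
contact_force: [-0.8, -3.7, 3.6]
grip_width: 0.001
grasp_force: 3.6
```

Emit:
{"op": "drive_tool", "data": {"steps": "-0.0045 0.0195 0 0 0; -0.0045 0.0195 0 0 0; 0 0 0 0 0"}}

```text
time: 13.4
eef_pos: [0.494, 0.0291, 0.0935]
orientation: [1.966, 2.449, -0.002]
contact_force: [-0.6, -6.9, 4.8]
grip_width: -0.004
grasp_force: 5.8
```

Emit:
{"op": "drive_tool", "data": {"steps": "-0.0045 0.0195 0 0 0; -0.0045 0.0195 0 0 0; 0 0 0 0 0"}}

```text
time: 13.7
eef_pos: [0.494, 0.0293, 0.0936]
orientation: [1.967, 2.447, -0.004]
contact_force: [1.7, -10.9, 3.9]
grip_width: -0.0
grasp_force: 8.4
```

The pawl now blocks the jaw and the fingers bear on the plate (about 11 N along y). I'll press fully while keeping that contact.

Emit:
{"op": "drive_tool", "data": {"steps": "0 0 -0.04 0 0; 0 0 -0.02 0 0; 0 0 0 0 0"}}

```text
time: 14.0
eef_pos: [0.4944, 0.0287, 0.0919]
orientation: [1.966, 2.445, -0.005]
contact_force: [-3.8, -13.3, 21.6]
grip_width: 0.0
grasp_force: 11.3
```

Emit:
{"op": "drive_tool", "data": {"steps": "0 0 -0.02 0 0; 0 0 0 0 0"}}

```text
time: 14.2
eef_pos: [0.4938, 0.0316, 0.0902]
orientation: [1.966, 2.449, -0.0]
contact_force: [-1.4, -3.8, 9.2]
grip_width: 0.001
grasp_force: 5.0
```

The pawl has released and the jaw moves freely. Pushing on, with a little more press.

Emit:
{"op": "drive_tool", "data": {"steps": "-0.02 0.09 -0.015 0 0; -0.027 0.117 0 0 0; -0.027 0.117 0 0 0; -0.027 0.117 0 0 0"}}

```text
time: 14.6
eef_pos: [0.4883, 0.0545, 0.0892]
orientation: [1.965, 2.45, -0.0]
contact_force: [-2.5, -4.1, 10.0]
grip_width: -0.0
grasp_force: 5.4
```

```bash
python3 gap.py
```

```text
score,jaw shift (np.float32(0.8119626), np.float64(0.077)) TCP to face 0.01474008122108203 lateral -0.000244890774426182 14.65 [-2.4 -2.1  9.8]
```

Emit:
{"op": "drive_tool", "data": {"steps": "-0.027 0.117 -0.005 0 0; -0.027 0.117 0 0 0; -0.027 0.117 0 0 0; -0.027 0.117 0 0 0; -0.027 0.117 0 0 0; -0.027 0.117 0 0 0"}}

```text
time: 15.25
eef_pos: [0.48, 0.0896, 0.0891]
orientation: [1.965, 2.451, -0.001]
contact_force: [-3.8, -4.2, 13.6]
grip_width: -0.001
grasp_force: 6.9
```

Emit:
{"op": "drive_tool", "data": {"steps": "-0.027 0.117 0 0 0; -0.027 0.117 0 0 0; -0.027 0.117 0 0 0"}}

```text
time: 15.55
eef_pos: [0.4758, 0.1072, 0.0891]
orientation: [1.965, 2.451, -0.001]
contact_force: [-2.7, -4.9, 13.0]
grip_width: -0.002
grasp_force: 7.0
```

Emit:
{"op": "drive_tool", "data": {"steps": "-0.0135 0.0585 0 0 0; -0.0135 0.0585 0 0 0; 0 0 0 0 0"}}

```text
time: 15.85
eef_pos: [0.4743, 0.1137, 0.0891]
orientation: [-1.964, -2.452, 0.0]
contact_force: [-4.1, -2.7, 13.0]
grip_width: 0.001
grasp_force: 6.5
```

Emit:
{"op": "drive_tool", "data": {"steps": "-0.0135 0.0585 0 0 0; -0.0135 0.0585 0 0 0; 0 0 0 0 0"}}

```text
time: 16.15
eef_pos: [0.4729, 0.1194, 0.0891]
orientation: [-1.964, -2.452, 0.001]
contact_force: [-4.8, -3.4, 13.8]
grip_width: 0.002
grasp_force: 6.6
```

Emit:
{"op": "drive_tool", "data": {"steps": "-0.0135 0.0585 0 0 0; -0.0135 0.0585 0 0 0; 0 0 0 0 0"}}

```text
time: 16.45
eef_pos: [0.4726, 0.1204, 0.0892]
orientation: [1.966, 2.445, -0.008]
contact_force: [-1.3, -15.4, 17.0]
grip_width: 0.002
grasp_force: 10.5
```

Emit:
{"op": "drive_tool", "data": {"steps": "-0.0135 0.0585 0 0 0; -0.0135 0.0585 0 0 0; 0 0 0 0 0"}}

```text
time: 16.75
eef_pos: [0.4724, 0.1213, 0.0897]
orientation: [1.968, 2.438, -0.016]
contact_force: [1.3, -28.5, 27.1]
grip_width: -0.001
grasp_force: 16.4
```

The jaw is at the end stop: about 28 N along y and no further motion. I'll ease the preload but keep it pointing toward the stop, lift straight up so the lever springs back, and then check.

Emit:
{"op": "drive_tool", "data": {"steps": "0.018 -0.078 0 0 0; 0 0 0.1 0 0; 0 0 0.15 0 0; 0 0 0 0 0"}}

```text
time: 17.15
eef_pos: [0.4715, 0.1228, 0.1007]
orientation: [1.967, 2.447, -0.007]
contact_force: [0.5, -13.3, 8.2]
grip_width: -0.003
grasp_force: 6.2
```

Emit:
{"op": "drive_tool", "data": {"steps": "0.045 -0.195 0 0 0; 0 0 0.3 0 0; 0.1 -0.6 0.8 0 0; 0.1 -0.6 0.8 0 0; 0 -0.9 0.3 0 0; 0 -0.9 0 0 0; 0 -0.9 0 0 0; 0 -0.9 0 0 0"}}

```text
time: 17.95
eef_pos: [0.4839, -0.124, 0.2107]
orientation: [1.963, 2.452, 0.002]
contact_force: [0.9, -0.6, -0.1]
grip_width: 0.005
grasp_force: 0.0
```

```bash
python3 gap.py
python3 - <<'E'
from fit import *
a=robot.grab_frame("top"); b=robot.grab_frame("side"); k=dict(fx=4,fy=4,interpolation=cv2.INTER_CUBIC)
cv2.imwrite("pics/e.png",np.hstack([cv2.resize(a[200:330,190:290],None,**k),cv2.resize(b[240:370,265:365],None,**k)]))
cv2.imwrite("pics/etop.png",a)
E
```

```text
score,jaw shift (np.float32(0.96996105), np.float64(0.1405)) TCP to face 0.26081655026888706 lateral -0.04762284062272291 18.0 [-0.2 -7.4 -0.2]
```

View pics/e.png

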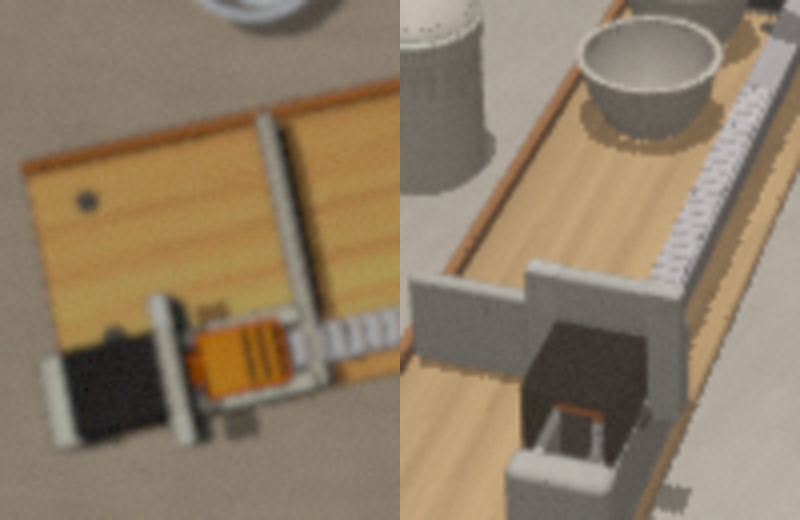

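View pics/etop.png

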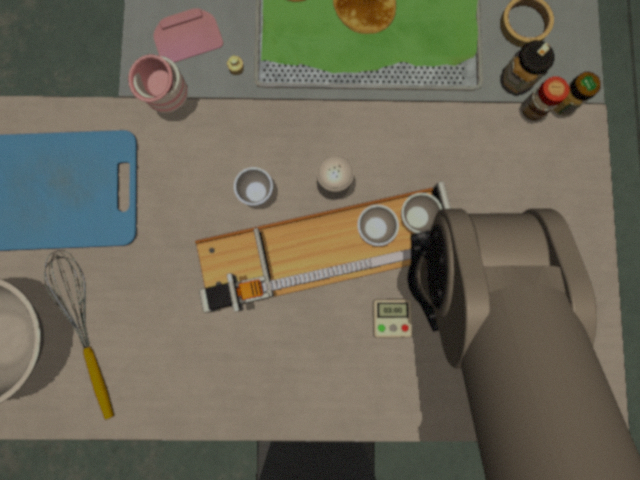

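The pictures show the jaw against the end stop at (207,298), with the lever sprung back and the orange pad at (250,288). The cups, shaker and timer are where they started, and the arm is clear. I'll let it settle and hand in.

Emit:
{"op": "drive_tool", "data": {"steps": "0 0 0 0 0; 0 0 0 0 0; 0 0 0 0 0"}}

```text
time: 18.4
eef_pos: [0.4841, -0.1213, 0.2105]
orientation: [-1.962, -2.454, -0.001]
contact_force: [-0.4, -0.1, 1.0]
grip_width: -0.002
grasp_force: 0.0
```

```bash
python3 -c "
from rig import robot
print(robot.sign_off())"
```

```text
the job is handed in; nothing more can be done
None
```

The jaw is fully back at the end stop with the lever released and the arm clear, handed in at 18.4 s with the cups, shaker and timer unmoved; for roughly the first 40 mm the fingertips dragged the jaw by the pressed pad, and the next few mm were pushed on the plate before the lever was fully down.

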